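File the slim binder between the card boxes

ROBOT

A 7-joint arm with a two-finger parallel gripper is mounted at the origin on the work surface. World frame = base frame: x ahead of the robot, y to its left, z up, the work surface at z = 0. Lengths are in m, angles in rad, forces in N, time in s.
With the tool pointing down it reaches from about 0.4 to 0.85 m from the base axis. Payload 10.4 kg.
Tool frame: the origin (TCP) lies on the centre line of the jaws, within the pads' length; the fingertips stand 25 mm ahead of it and the grasp point (between the pads) lies 6 mm ahead of it (r.tcp_to_tips is the distance from the TCP to the fingertips, in m); z points along the fingers, y is the line along which they close (so a half turn about z gives the same grasp; the last joint's range is limited). The gripper opens to 87 mm and grips with 3 to 60 N. Pads are 19 mm wide; open, the fingers measure 117 mm over their backs; the gripper's body (75 mm by 190 mm) begins 51 mm behind the grasp point.
Start: joints at [1.098, 0.332, -0.065, 1.46, 0.022, 1.35, -0.088], TCP at [0.272, -0.563, 0.248] pointing down, gripper open.
Joint ranges: [-2.6, 2.6], [-0.5, 2.12], [-1.47, 1.34], [0.16, 2.42], [-1.27, 4.41], [0.06, 2.06], [-2.6, 2.6]. Speed limits (rad/s): [2.22, 2.22, 2.79, 2.79, 3.14, 3.14, 3.14].

INTERFACE

Orientations are given as [roll, pitch, yaw] about the fixed x, y, z axes, in that order (R = Rz(yaw) Ry(pitch) Rx(roll)).
In Python, from cell import r gives the robot as it stands. The module is installed in compiled form; this text tells all that it offers.
- The arm moves only by the shell command python3 -m crank 'ROWS' [OPENING]. ROWS is JSON, a list of rows, each an object with "delta_pos": the shift along the tool's x, y, z in m, a list of three; "roll": the turn about the tool's z in degrees. A call has 1 to 5 rows; each row shifts and turns the commanded pose from where the row before left it, along the tool's axes as they then stand; what a row does not reach is not made up. A row lasts 1/10 s, in which the tool goes at most 50 mm and 8.59 degrees, less where a joint would pass 70% of its speed; a pose out of reach is approached as far as the arm can. A call with a gripper value outside its range is refused whole. OPENING is the opening, from 0 (shut) to 1 (fully open), set as the call begins (- or left out, the last holds). The fingers move at their own pace and stop on an object; the grip force is fixed at half the most. Time passes only in rows, so rows that do not move let the fingers close. It gives the time, the measured TCP pose, the force, the opening and the grip force at its end, in the units of the state.
- r.observe(): the state, without advancing time (a new reading comes with each control period).
- r.read_camera(name): name is "scene" or "top" or "wrist"; returns a dict with "pixels" (420x560x3 uint8, red, green, blue), "z_map" (420x560 float32, m along the optical axis (not along the pixel's ray), 0 where there is no reading), "intrinsics" (3x3 intrinsics, pixels), "pose" (4x4, takes a point from camera to world coordinates); the wrist camera has in their place "T_tool_cam" (4x4, takes a point from camera to tool coordinates, whose origin is the TCP and whose axes are the flange's). Camera axes: x right, y down, z forward; pixel columns grow to the right and rows downward; lengths in m; the calibration is good to about 2 mm. A picture is of the moment at which its call begins: read the wrist's pose just before it.
- r.finish_job(): hands the job in; it is judged then, once.
The state is a dict: "clock": time; "joint_positions": joint angles; "qvel": joint speeds; "joint_efforts": joint torques, N m; "tcp_pos": TCP position; "tcp_rot": TCP orientation; "contact_force": force on the tool from outside, world axes, zero at the start; "wrist_torque": the same for the moment, N m; "finger_gap": opening from 0.0 (shut) to 1.0 (fully open); "finger_force": force on a finger pad.
Only numpy, scipy, OpenCV 4.12 (cv2) and the standard library are available. Lean on these libraries where they do the work, as an engineer would, in place of code of your own. Each camera call takes 0.05 s, during which the arm holds its last target. There are 200 camera calls.

TASK

Pick up the tall slim file standing on the desk (not the thick one) and push it straight down into the narrow gap between the two card boxes in the black rack, so that it nudges them apart and stands fully home on the rack's floor, upright and square with the row. Lower it in rather than dropping it, do not topple the card boxes, and let go.

Things in the scene. Friction and masses are not known exactly. Their poses are not given: they have to be found in the camera images.
- file_centre (a point): Centre of the loose tall slim blue file standing on the desk: 140 mm long (its x), 36 thick (y), 170 tall (z), under 0.5 kg. The point is 85 mm above its foot. Sides parallel, but the lowest 40 mm taper to an 18 mm foot. Grip it across its thickness by the top 45 mm, which stay above the card boxes. The 64 mm thick, 120 mm tall file left or right of it on the desk is not wanted.
- rack: Black open rack fixed on the desk, inside 170 (x) by 198 mm (y). Origin: centre of underside, on the desk; floor 6 mm up; end and far walls 74 mm tall, near (-x) lip 30. In it, along y, stand loose: thin grey folder (28 mm thick, 98 tall), card box, gap, card box, thin grey folder. They shift or lean when pushed; 14 mm slack is left with the file in. File home: its centre 91 mm above this origin.
- box_left: Blue card box on the +y side of the gap, loose in the rack: 150 mm along x, 46 mm thick along y, 108 mm tall, its two long upper edges bevelled 8 mm at 45 degrees. Origin: centre of its underside. The gap to its fellow (face to face) is about 22 to 30 mm at the start, narrower than the file.
- box_right: Blue card box on the -y side of the gap, same shape and size as the other. Origin: centre of its underside.
Not all that is in view belongs to the job. What is shaped like the part that bears file_centre but brown or green is not meant.

How it is judged:
By the outcome, as a careful person would: the job done as asked, in the order asked, and still so for the second after the job is handed in, with the robot touching nothing.
It also fails if it takes over 43 s, if anything falls off the work surface, if the arm or the gripper's body presses on something with over 40 N, if the wrist force passes 120 N, or if a joint passes its speed limit or range.

## Working session

There is one attempt and no reset: what is moved stays moved. The work goes in short steps, Python scripts to look and compute and a shell command to move; the robot and the scene stay as the last step left them, time stands still between calls to the robot, and variables do not carry over. Pictures are saved under pics/ and viewed, at most 10 in all, crops included, and the job is handed in when it is done.

```bash
mkdir -p pics; cat > h.py <<'E'
import numpy as np, cv2
from cell import r
def grab(n):
    c=r.read_camera(n); return c
def world(c,T=None):
    K=c["intrinsics"]; z=c["z_map"]; T=c["pose"] if T is None else T
    v,u=np.mgrid[0:z.shape[0],0:z.shape[1]]
    P=np.stack([(u-K[0,2])/K[0,0]*z,(v-K[1,2])/K[1,1]*z,z],-1)
    return P@T[:3,:3].T+T[:3,3]
E
python3 - <<'E'
from h import *
for n in("scene","top"):
    c=grab(n); cv2.imwrite(f"pics/{n}0.png",c["pixels"][...,::-1]); np.savez(f"{n}0.npz",**c)
    print(n,c["pose"].round(3).tolist(),c["intrinsics"].round(1).tolist())
s=r.observe(); print(s); print(r.tcp_to_tips)
E
```

```text
scene [[0.638, 0.55, -0.539, 1.128], [0.77, -0.469, 0.433, -0.419], [-0.014, -0.691, -0.723, 0.937], [0.0, 0.0, 0.0, 1.0]] [[532.0, 0.0, 282.6], [0.0, 532.0, 210.1], [0.0, 0.0, 1.0]]
top [[-0.002, -0.995, 0.099, 0.377], [-1.0, 0.001, -0.005, 0.07], [0.005, -0.099, -0.995, 1.213], [0.0, 0.0, 0.0, 1.0]] [[440.7, 0.0, 276.7], [0.0, 440.7, 212.7], [0.0, 0.0, 1.0]]
{'clock': 0.1, 'joint_positions': array([ 1.09839482,  0.33279047, -0.06470708,  1.46086211,  0.02159686,
        1.34988117, -0.0885244 ]), 'qvel': array([ 0.00059032, -0.00179407, -0.00034662, -0.00224735, -0.00051616,
       -0.00106974,  0.00046546]), 'joint_efforts': array([ 2.59103683e-03, -6.24547505e+01,  2.52214365e-02, -3.90718603e+01,
       -6.14762306e-02,  3.66222288e-02,  8.54393761e-05]), 'tcp_pos': array([ 0.27160933, -0.56255123,  0.24684258]), 'tcp_rot': array([-3.14034789e+00,  5.08253790e-05,  4.49802459e-01]), 'contact_force': array([ 0.90641889, -0.19371837,  0.05717207]), 'wrist_torque': array([-0.00957239, -0.02384435, -0.00331137]), 'finger_force': 0.0, 'finger_gap': 1.0036190181319682}
0.025
```

View pics/scene0.png

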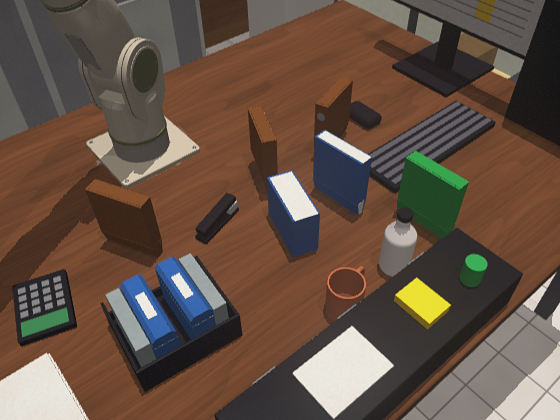

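View pics/top0.png

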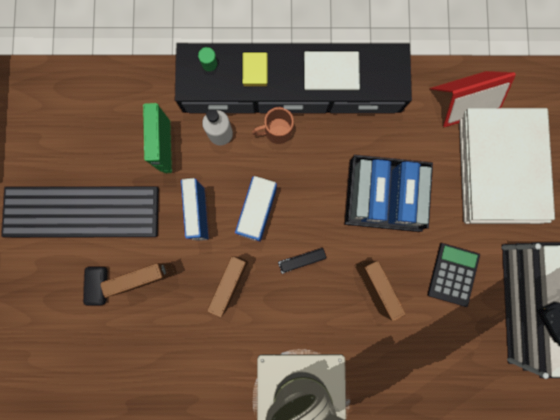

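The top view shows the slim file near (193,210), the thick file at (257,208), and the rack at (390,193) with the gap at about column 395.

```bash
cat > meas.py <<'E'
from h import *
def rect(P,m,name):
    q=P[m]
    if len(q)<8: print(name,"few",len(q)); return
    (c,s,a)=cv2.minAreaRect((q[:,:2]*1000).astype(np.float32))
    print(name,len(q),"c",np.round(c,1),"size",np.round(s,1),"ang",round(a,2),"zmed",round(np.median(q[:,2])*1000,1))
if __name__=="__main__":
  for n in("top","scene"):
    c=np.load(n+"0.npz"); P=world(c); h=cv2.cvtColor(c["pixels"],cv2.COLOR_RGB2HSV)
    print(n); z=P[...,2]; X=P[...,0];Y=P[...,1]
    reg=(X>.25)&(X<.55)&(Y>.08)&(Y<.35)
    m=((z>.162)&(z<.18)&reg).astype(np.uint8)
    k,l,s,_=cv2.connectedComponentsWithStats(m)
    for i in range(1,k):
        if s[i,4]>60: rect(P,l==i,"file top"); print(s[i])
    reg=(X>.2)&(X<.7)&(Y>-.4)&(Y<-.03)
    m=((z>.111)&(z<.122)&reg).astype(np.uint8)
    k,l,s,_=cv2.connectedComponentsWithStats(m)
    for i in range(1,k):
        if s[i,4]>60: rect(P,l==i,"z114"); print(s[i])
    m=((z>.099)&(z<.108)&reg).astype(np.uint8)
    k,l,s,_=cv2.connectedComponentsWithStats(m)
    for i in range(1,k):
        if s[i,4]>60: rect(P,l==i,"z104"); print(s[i])
    m=(z>.068)&(z<.084)&reg&(h[...,2]<60)
    rect(P,m,"rackrim")
    m=(z>.02)&(z<.2)&(h[...,0]>100)&(h[...,0]<125)&(h[...,1]>120)&reg
    rect(P,m,"boxblue")
E
python3 meas.py
python3 - <<'E'
import cv2,numpy as np
a=cv2.imread('pics/top0.png');b=cv2.imread('pics/scene0.png')
x=cv2.resize(a[140:250,335:445],(400,400),interpolation=2);y=cv2.resize(b[240:390,100:250],(400,400),interpolation=2)
cv2.imwrite('pics/crop.png',np.hstack([x,y]))
E
```

```text
top
file top 835 c [487.6 270. ] size [128.4  37. ] ang 5.71 zmed 171.3
[181 184  20  54 835]
file top 892 c [308.4 184.3] size [ 36.4 139.7] ang 66.21 zmed 170.9
[207 256  38  56 892]
file top 84 c [343.9 342.6] size [37.4 14.6] ang 0.74 zmed 170.6
[155 263   8  17  84]
z114 793 c [ 546.1 -195.2] size [ 43.4 150.6] ang 86.49 zmed 114.1
[370 160  20  60 793]
z114 787 c [ 541.2 -269.2] size [ 40.5 150.6] ang 84.32 zmed 114.2
[400 162  19  60 787]
z104 702 c [ 549.4 -160.4] size [ 35.9 149.5] ang 84.38 zmed 104.2
[356 160  18  59 702]
z104 635 c [ 535.  -306.3] size [ 34.1 146.8] ang 84.23 zmed 103.8
[415 165  16  59 635]
rackrim 295 c [ 433.1 -220. ] size [207.2 403.5] ang 84.27 zmed 73.7
boxblue 2110 c [ 548.  -243.4] size [142.2 164.3] ang 84.03 zmed 111.5
scene
file top 79 c [342.1 343. ] size [36.8 16.3] ang 12.68 zmed 168.9
[315 100  14  11  79]
file top 576 c [307.9 181.7] size [ 37.1 140.1] ang 66.49 zmed 170.3
[249 106  28  40 576]
file top 689 c [485.8 268.4] size [130.9  39.8] ang 5.31 zmed 169.9
[315 130  53  35 689]
z114 212 c [ 305.8 -202.2] size [144.7  35.7] ang 40.36 zmed 116.5
[ 91 206  64  22 212]
z114 1221 c [ 543.9 -197.9] size [ 39.3 153.8] ang 85.37 zmed 113.8
[ 157  257   52   63 1221]
z114 1339 c [ 537.9 -272.5] size [ 40.9 152.7] ang 84.37 zmed 113.9
[ 121  275   52   67 1339]
z104 169 c [ 306.6 -202.9] size [143.   33.3] ang 39.77 zmed 103.3
[ 93 211  63  21 169]
z104 1137 c [ 545.1 -182.9] size [ 77.4 152.6] ang 84.2 zmed 103.8
[ 155  254   71   71 1137]
z104 1250 c [ 536.5 -288.6] size [ 74.6 153.9] ang 85.79 zmed 103.9
[ 105  286   71   67 1250]
rackrim 1223 c [ 440.8 -224.2] size [209.8 390.8] ang 84.26 zmed 73.5
boxblue 3851 c [ 537.  -233.1] size [123.4 164.1] ang 84.4 zmed 111.2
```

View pics/crop.png

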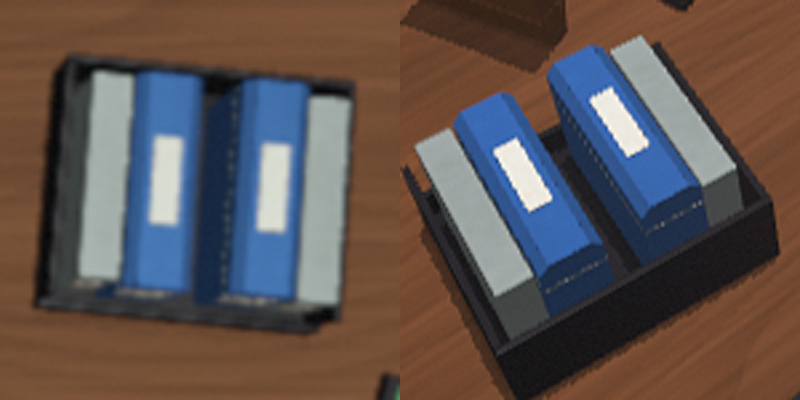

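The crops show the gap running along the row between the boxes, with both boxes upright and a grey folder outside each. The left folder has some slack to the wall, and the right one sits close to its wall. I'll start moving, and refine the rack centre in the same step.

```bash
cat > st.py <<'E'
import sys
from h import *
s=r.observe(); print(round(s["clock"],2),s["tcp_pos"].round(4),np.degrees(s["tcp_rot"]).round(2),s["contact_force"].round(1),round(s["finger_gap"],3),round(s["finger_force"],1))
if len(sys.argv)>3:
    t=np.array([float(a) for a in sys.argv[1:4]])-s["tcp_pos"]; y=s["tcp_rot"][2]
    from scipy.spatial.transform import Rotation as R
    print("tool delta",(R.from_euler("xyz",s["tcp_rot"]).inv().apply(t)).round(4))
    if len(sys.argv)>4: print("roll",round(np.degrees(y)-float(sys.argv[4]),2))
E
python3 -m crank '[{"delta_pos":[0,0,-0.01],"roll":6.8},{"delta_pos":[0,0,-0.01],"roll":6.8},{"delta_pos":[0,0,-0.01],"roll":6.7},{"delta_pos":[0.024,-0.034,0],"roll":0},{"delta_pos":[0.024,-0.034,0],"roll":0}]' 1
python3 st.py 0.48 -0.2 0.28 5.5
python3 - <<'E'
from h import *
psi=np.radians(-5.66); ex=np.array([np.cos(psi),np.sin(psi)]); ey=np.array([-ex[1],ex[0]])
for n in("top","scene"):
    c=np.load(n+"0.npz"); P=world(c); px=c["pixels"]
    d=P[...,:2]-np.array([.5425,-.2335]); a=d@ex*1000; b=d@ey*1000; z=P[...,2]*1000
    m=(abs(a)<130)&(abs(b)<130)&(px.max(-1)<70)
    w=m&(z>60)&(z<80)
    print(n,"rim a",np.percentile(a[w],[1,50,99]).round(1),"b lo/hi",np.percentile(b[w],[1,5,50,95,99]).round(1),w.sum())
    w2=w&(abs(a)<60)
    print(" endwalls",[ (np.percentile(b[w2&q],[3,50,97]).round(1)) for q in(b<-80,b>80) if (w2&q).sum()>5])
    t=(z>112.5)&(z<118)&(abs(a)<55)
    for q in((b>0)&(b<60),(b<0)&(b>-60)):
        k=t&q; L=np.polyfit(a[k],b[k],1); print(" box b",np.percentile(b[k],[3,50,97]).round(1),"yaw rel",np.degrees(L[0]).round(2), "a",np.percentile(a[(z>111)&(z<118)&q&(abs(a)<100)],[2,98]).round(1))
    g=(z>101)&(z<107)&(abs(a)<55)
    for q in((b>62)&(b<120),(b<-62)&(b>-120)):
        k=g&q; print(" grey b",np.percentile(b[k],[3,50,97]).round(1))
E
```

```text
clock: 0.6
tcp_pos: [0.3127, -0.4902, 0.2771]
tcp_rot: [-3.141, 0.0, 0.093]
contact_force: [0.6, 0.3, 0.6]
finger_gap: 1.002
finger_force: 0.0
0.6 [ 0.3127 -0.4902  0.2771] [-1.7999e+02  3.0000e-02  5.3100e+00] [0.6 0.3 0.6] 1.002 0.0
tool delta [ 0.1934 -0.2735 -0.0029]
roll -0.19
top rim a [-79.9  34.7  91.7] b lo/hi [-100.9  -97.3   78.5  105.5  105.9] 565
 endwalls [array([ 90.2, 102.2, 105.9])]
 box b [21.9 38.1 55.2] yaw rel 1.68 a [-72.   72.1]
 box b [-52.6 -36.8 -19.9] yaw rel 0.18 a [-70.   74.6]
 grey b [64.  76.9 90. ]
 grey b [-88.9 -75.8 -62.9]
scene rim a [-79.8  86.5  92.3] b lo/hi [-105.8 -104.7  -15.5  102.1  103.6] 1360
 endwalls [array([-105.8, -102.5,  -91.5]), array([ 97.6, 100.4, 103.6])]
 box b [19.9 35.7 51.1] yaw rel 0.66 a [-74.7  71.3]
 box b [-54.9 -38.9 -23.1] yaw rel 0.1 a [-72.1  73. ]
 grey b [62.6 75.  87.9]
 grey b [-90.8 -77.9 -64.5]
```

```bash
R='x'; python3 -m crank '[{"delta_pos":[0.028,-0.039,0],"roll":0},{"delta_pos":[0.028,-0.039,0],"roll":0},{"delta_pos":[0.028,-0.039,0],"roll":0},{"delta_pos":[0.028,-0.039,0],"roll":0},{"delta_pos":[0.028,-0.039,0],"roll":0}]' >/dev/null
python3 -m crank '[{"delta_pos":[0.028,-0.039,0],"roll":0},{"delta_pos":[0.028,-0.039,0],"roll":0},{"delta_pos":[0.005,-0.046,0],"roll":0},{"delta_pos":[0.005,-0.046,0],"roll":0},{"delta_pos":[0.005,-0.046,0],"roll":0}]' >/dev/null
python3 -m crank '[{"delta_pos":[0.005,-0.046,0],"roll":0},{"delta_pos":[0.005,-0.046,0],"roll":0},{"delta_pos":[0.005,-0.046,0],"roll":0},{"delta_pos":[0.005,-0.04,0],"roll":0},{"delta_pos":[0,0,0],"roll":0}]' >/dev/null
python3 st.py 0.487 0.269 0.28 5.5
```

```text
2.1 [0.4857 0.124  0.2776] [-179.88   -0.      5.96] [ 0.2 -0.  -0.8] 0.998 0.0
tool delta [ 0.0164 -0.1441 -0.0021]
roll 0.46
```

```bash
python3 -m crank '[{"delta_pos":[0.004,-0.036,0],"roll":0},{"delta_pos":[0.004,-0.036,0],"roll":0},{"delta_pos":[0.004,-0.036,0],"roll":0.2},{"delta_pos":[0.004,-0.036,0],"roll":0.2},{"delta_pos":[0,0,0],"roll":0}]' >/dev/null
python3 st.py 0.487 0.269 0.28 5.5
python3 - <<'E'
from h import *
from meas import rect
from scipy.spatial.transform import Rotation as R
s=r.observe(); c=grab("wrist"); T=np.eye(4); T[:3,:3]=R.from_euler("xyz",s["tcp_rot"]).as_matrix(); T[:3,3]=s["tcp_pos"]
T=T@c["T_tool_cam"]; P=world(c,T); z=P[...,2]
cv2.imwrite("pics/w1.png",c["pixels"][...,::-1])
m=(z>.162)&(z<.18)&(c["z_map"]>0)&(abs(P[...,0]-.487)<.12)&(abs(P[...,1]-.269)<.05)
rect(P,m,"file")
rect(P,m&(c["pixels"].min(-1)>120),"white")
E
```

```text
2.6 [0.4875 0.2673 0.2771] [-1.7987e+02  7.0000e-02  5.4200e+00] [-1.   0.  -0.1] 1.001 0.0
tool delta [-0.0004 -0.0018 -0.0029]
roll -0.08
file 8101 c [502.3 270. ] size [119.3  36.2] ang 5.44 zmed 171.2
white 6930 c [502.4 271.8] size [118.9  32.1] ang 5.86 zmed 171.3
```

View pics/w1.png

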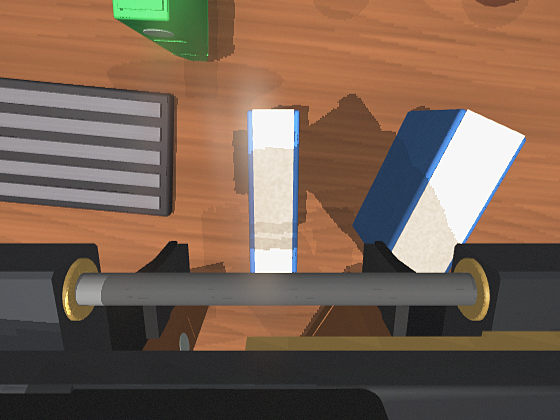

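The wrist view shows the slim file centred between the open jaws, at column 273 with its far end at row 108. The thick file is to the right. My region cut at x<0.55 had shortened the file, so its true centre is about (0.4925, 0.2695). Descending now to grip the top.

```bash
python3 -m crank '[{"delta_pos":[0.0052,-0.0017,0.025],"roll":0},{"delta_pos":[0,0,0.03],"roll":0},{"delta_pos":[0,0,0.03],"roll":0},{"delta_pos":[0,0,0.025],"roll":0},{"delta_pos":[0,0,0.013],"roll":0}]' >/dev/null
python3 -m crank '[{"delta_pos":[0,0,0],"roll":0}]' >/dev/null; python3 st.py 0.4925 0.2695 0.154 5.5
python3 -m crank '[{"delta_pos":[0,0,0],"roll":0},{"delta_pos":[0,0,0],"roll":0},{"delta_pos":[0,0,0],"roll":0},{"delta_pos":[0,0,0],"roll":0},{"delta_pos":[0,0,0],"roll":0}]' 0 >/dev/null; python3 st.py
python3 -m crank '[{"delta_pos":[0,0,0],"roll":0},{"delta_pos":[0,0,0],"roll":0},{"delta_pos":[0,0,0],"roll":0}]' >/dev/null; python3 st.py
```

```text
3.25 [0.4938 0.2632 0.153 ] [1.7991e+02 1.6000e-01 5.0000e+00] [-0.1  0.2  0.5] 1.0 0.0
tool delta [-0.0007 -0.0064 -0.001 ]
roll -0.5
3.75 [0.4943 0.2649 0.1549] [-1.80e+02 -4.00e-02  5.07e+00] [0.  0.5 0.5] 0.633 0.0
4.05 [0.4942 0.265  0.1546] [-1.7998e+02 -1.0000e-02  5.0900e+00] [0.2 1.  0.7] 0.413 29.7
```

```bash
python3 -m crank '[{"delta_pos":[0,0,-0.015],"roll":0},{"delta_pos":[0,0,-0.03],"roll":0},{"delta_pos":[0,0,-0.04],"roll":0},{"delta_pos":[0,0,-0.04],"roll":0},{"delta_pos":[0,0,-0.03],"roll":0}]' >/dev/null
python3 -m crank '[{"delta_pos":[0,0,-0.015],"roll":0},{"delta_pos":[0,0,0],"roll":0},{"delta_pos":[0,0,0],"roll":0}]' >/dev/null; python3 st.py 0.5425 -0.2335 0.325 -5.6
```

```text
4.85 [0.4938 0.2644 0.3231] [1.7995e+02 1.0000e-01 5.0700e+00] [-1.3 -0.2 -4.4] 0.415 29.8
tool delta [ 0.0045  0.5003 -0.0015]
roll 10.67
```

```bash
python3 -m crank '[{"delta_pos":[0,0.02,0],"roll":0},{"delta_pos":[0,0.035,0],"roll":0},{"delta_pos":[0,0.035,0],"roll":0},{"delta_pos":[0,0.035,0],"roll":0},{"delta_pos":[0,0.035,0],"roll":0}]' >/dev/null
python3 -m crank '[{"delta_pos":[0,0.035,0],"roll":0},{"delta_pos":[0,0.035,0],"roll":0},{"delta_pos":[0,0.035,0],"roll":0},{"delta_pos":[0,0.035,0],"roll":0},{"delta_pos":[0,0.035,0],"roll":0}]' >/dev/null
python3 -m crank '[{"delta_pos":[0,0.035,0],"roll":0},{"delta_pos":[0,0.035,0],"roll":0},{"delta_pos":[0,0.035,0],"roll":0},{"delta_pos":[0,0.02,0],"roll":2},{"delta_pos":[0,0.01,0],"roll":3}]' >/dev/null
python3 -m crank '[{"delta_pos":[0,0,0],"roll":3},{"delta_pos":[0,0,0],"roll":2.6},{"delta_pos":[0,0,0],"roll":0},{"delta_pos":[0,0,0],"roll":0}]' >/dev/null; python3 st.py 0.5425 -0.2335 0.325 -5.6
```

```text
6.75 [ 0.5352 -0.2028  0.3235] [-1.7997e+02  9.0000e-02 -5.4500e+00] [-0.1 -0.3 -3.8] 0.411 29.9
tool delta [ 0.0102  0.0299 -0.0015]
roll 0.15
```

```bash
python3 -m crank '[{"delta_pos":[0.006,0.015,0.005],"roll":0},{"delta_pos":[0.006,0.015,0.015],"roll":0},{"delta_pos":[0,0,0.005],"roll":0},{"delta_pos":[0,0,0],"roll":0},{"delta_pos":[0,0,0],"roll":0}]' >/dev/null; python3 st.py 0.5435 -0.2337 0.3 -5.6
cat > look.py <<'E'
import sys
from h import *
from scipy.spatial.transform import Rotation as R
s=r.observe(); w=grab("wrist"); c=grab("scene")
cv2.imwrite(f"pics/{sys.argv[1]}.png",np.hstack([cv2.resize(w["pixels"],(400,300)),cv2.resize(c["pixels"][130:400,80:330],(324,350))[:300]])[...,::-1])
T=np.eye(4); T[:3,:3]=R.from_euler("xyz",s["tcp_rot"]).as_matrix(); T[:3,3]=s["tcp_pos"]
psi=np.radians(-5.66); ex=np.array([np.cos(psi),np.sin(psi)]); ey=np.array([-ex[1],ex[0]])
for n,q,P in(("wrist",w,world(w,T@w["T_tool_cam"])),("scene",c,world(c))):
    d=P[...,:2]-np.array([.5425,-.2335]); a=d@ex*1000; b=d@ey*1000; z=P[...,2]*1000; ok=(q["z_map"]>0)&(abs(a)<90)
    t=ok&(z>112)&(z<117)
    for k in(t&(b>15)&(b<70),t&(b<-15)&(b>-70)):
        if k.sum()>30: print(n,"box top b",np.percentile(b[k],[3,50,97]).round(1),"slope",np.degrees(np.polyfit(a[k],b[k],1)[0]).round(2),k.sum())
    h=cv2.cvtColor(q["pixels"],cv2.COLOR_RGB2HSV)
    zt=s["tcp_pos"][2]*1000+17
    k=ok&(abs(z-zt)<6)&(abs(b)<40)&(q["pixels"].min(-1)>110)
    if k.sum()>30: print(n,"file top b",np.percentile(b[k],[3,50,97]).round(1),"a",np.percentile(a[k],[1,99]).round(1),"z",np.median(z[k]).round(1),"slope",np.degrees(np.polyfit(a[k],b[k],1)[0]).round(2),k.sum())
d=s["tcp_pos"][:2]-np.array([.5425,-.2335]); print("tcp a,b",(d@ex*1000).round(1),(d@ey*1000).round(1))
E
python3 look.py l1
```

```text
7.25 [ 0.5444 -0.2343  0.2991] [-1.7997e+02  3.0000e-02 -5.5100e+00] [ 0.1 -0.1 -3.2] 0.408 29.9
tool delta [-0.001  -0.0005 -0.0009]
roll 0.09
wrist box top b [24.4 48.5 53.4] slope -4.9 1164
wrist box top b [-56.8 -51.3 -26.6] slope 5.47 1470
wrist file top b [-14.3  -1.2  12. ] a [-10.7  70.2] z 315.8 slope 0.4 13768
scene box top b [21.7 41.2 52.8] slope -8.19 531
scene box top b [-55.2 -39.  -22.6] slope -0.02 1157
scene file top b [-12.9   0.4  13.4] a [-29.1  68.5] z 315.5 slope -0.04 733
tcp a,b 2.0 -0.6
```

View pics/l1.png

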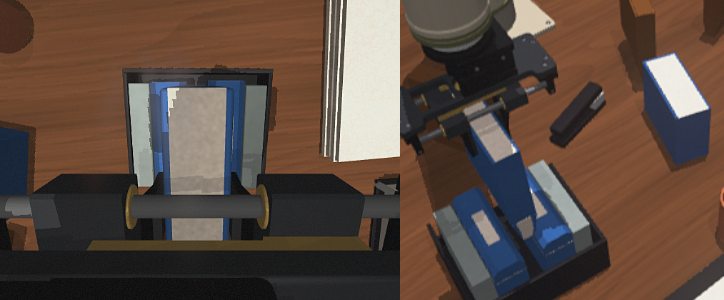

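The wrist view shows the file (columns 168–232) centred over the two boxes and square with the row. The scene view agrees. Lowering now while watching the force.

```bash
python3 -m crank '[{"delta_pos":[0,0.0008,0.015],"roll":0},{"delta_pos":[0,0,0.015],"roll":0},{"delta_pos":[0,0,0.01],"roll":0},{"delta_pos":[0,0,0.01],"roll":0},{"delta_pos":[0,0,0.005],"roll":0}]' >/dev/null; python3 st.py 
python3 -m crank '[{"delta_pos":[0,0,0.005],"roll":0},{"delta_pos":[0,0,0.005],"roll":0},{"delta_pos":[0,0,0.005],"roll":0},{"delta_pos":[0,0,0.005],"roll":0},{"delta_pos":[0,0,0],"roll":0}]' ; python3 st.py 0.5435 -0.2345 0.161 -5.6
```

```text
7.85 [ 0.5439 -0.2351  0.243 ] [-1.7998e+02  9.0000e-02 -5.5200e+00] [-0.3 -0.3 -3.7] 0.411 29.9
clock: 8.35
tcp_pos: [0.5444, -0.235, 0.224]
tcp_rot: [-3.141, 0.0, -0.096]
contact_force: [0.7, -0.1, -4.5]
finger_gap: 0.414
finger_force: 29.9
8.35 [ 0.5444 -0.235   0.224 ] [-1.7998e+02  1.0000e-02 -5.5200e+00] [ 0.7 -0.1 -4.5] 0.414 29.9
tool delta [-0.0009 -0.0004  0.063 ]
roll 0.08
```

```bash
python3 -m crank '[{"delta_pos":[0,0,0.004],"roll":0},{"delta_pos":[0,0,0.004],"roll":0},{"delta_pos":[0,0,0.004],"roll":0},{"delta_pos":[0,0,0.004],"roll":0},{"delta_pos":[0,0,0.004],"roll":0}]'>/dev/null ; python3 st.py
python3 -m crank '[{"delta_pos":[0,0,0.004],"roll":0},{"delta_pos":[0,0,0.004],"roll":0},{"delta_pos":[0,0,0.004],"roll":0},{"delta_pos":[0,0,0.003],"roll":0},{"delta_pos":[0,0,0],"roll":0}]'>/dev/null ; python3 st.py 0.5435 -0.2345 0.1605 -5.6
```

```text
8.85 [ 0.5443 -0.2352  0.2041] [ 1.80e+02  1.00e-02 -5.53e+00] [ 0.1  0.5 -0.4] 0.415 29.9
9.35 [ 0.5442 -0.2352  0.189 ] [-1.7999e+02  3.0000e-02 -5.5300e+00] [-0.   1.  -4.4] 0.409 29.9
tool delta [-0.0007 -0.0006  0.0285]
roll 0.07
```

```bash
python3 -m crank '[{"delta_pos":[0,0,0.004],"roll":0},{"delta_pos":[0,0,0.004],"roll":0},{"delta_pos":[0,0,0.004],"roll":0},{"delta_pos":[0,0,0.004],"roll":0},{"delta_pos":[0,0,0.004],"roll":0}]'>/dev/null ; python3 st.py
python3 -m crank '[{"delta_pos":[0,0,0.003],"roll":0},{"delta_pos":[0,0,0.001],"roll":0},{"delta_pos":[0,0,0],"roll":0}]'>/dev/null ; python3 st.py 0.5435 -0.2345 0.1605 -5.6; python3 look.py l2
```

```text
9.85 [ 0.5447 -0.2354  0.1698] [ 1.7998e+02 -6.0000e-02 -5.5300e+00] [-0.2  0.5  8.5] 0.414 29.9
10.15 [ 0.5448 -0.2349  0.1657] [-1.7998e+02 -6.0000e-02 -5.5100e+00] [1.  2.5 3.1] 0.411 29.9
tool delta [-0.0014 -0.0002  0.0052]
roll 0.09
wrist box top b [26.5 43.  59.3] slope 0.96 7916
wrist box top b [-59.2 -44.2 -29.6] slope 0.67 7965
wrist file top b [-15.   -1.2  13.2] a [-10.6  70.6] z 182.4 slope 1.48 14513
scene box top b [26.5 44.6 59.6] slope -2.98 730
scene box top b [-58.8 -43.4 -24.8] slope 2.43 1060
scene file top b [-13.7  -0.8  12.8] a [-18.7  68.2] z 181.7 slope 0.8 579
tcp a,b 2.5 -1.1
```

View pics/l2.png

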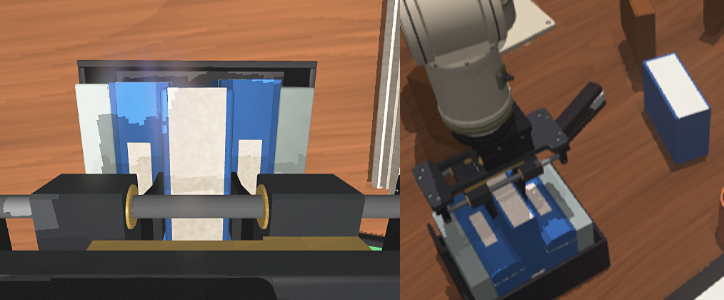

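The file is nearly home between upright boxes, with its top at z≈182 against 176–177 when seated. Now easing it to the floor.

```bash
python3 -m crank '[{"delta_pos":[0,0,0.002],"roll":0},{"delta_pos":[0,0,0.001],"roll":0},{"delta_pos":[0,0,0.001],"roll":0},{"delta_pos":[0,0,0],"roll":0}]'>/dev/null ; python3 st.py
python3 -m crank '[{"delta_pos":[0,0,0.001],"roll":0},{"delta_pos":[0,0,0],"roll":0}]'>/dev/null ; python3 st.py; python3 -m crank '[{"delta_pos":[0,0,0.001],"roll":0},{"delta_pos":[0,0,0],"roll":0}]'>/dev/null ; python3 st.py
```

```text
10.65 [ 0.5449 -0.2356  0.1623] [ 1.7996e+02 -9.0000e-02 -5.5300e+00] [0.7 1.7 7.3] 0.412 29.9
10.85 [ 0.5449 -0.2356  0.1613] [ 1.7995e+02 -9.0000e-02 -5.5300e+00] [-0.7  1.4  7.2] 0.412 29.9
11.05 [ 0.5449 -0.2356  0.1607] [ 1.7995e+02 -1.0000e-01 -5.5300e+00] [-0.6  0.9 10.5] 0.413 29.9
```

```bash
python3 -m crank '[{"delta_pos":[0,0,0.001],"roll":0},{"delta_pos":[0,0,0],"roll":0}]'>/dev/null ; python3 st.py; python3 -m crank '[{"delta_pos":[0,0,0.001],"roll":0},{"delta_pos":[0,0,0],"roll":0}]'>/dev/null ; python3 st.py;python3 -m crank '[{"delta_pos":[0,0,0.001],"roll":0},{"delta_pos":[0,0,0],"roll":0}]'>/dev/null ; python3 st.py
```

```text
11.25 [ 0.5449 -0.2356  0.1606] [ 1.7993e+02 -1.2000e-01 -5.5300e+00] [-5.2  3.1 17.7] 0.41 29.9
11.45 [ 0.545  -0.2356  0.1606] [ 1.7992e+02 -1.3000e-01 -5.5400e+00] [-8.4  3.1 25. ] 0.415 30.0
11.65 [ 0.545  -0.2356  0.1605] [ 1.799e+02 -1.500e-01 -5.540e+00] [-12.4   4.8  33.7] 0.411 30.0
```

It bottomed out at 0.1606, which matches the expected home height. I'll relax the command, release and retreat.

```bash
python3 -m crank '[{"delta_pos":[0,0,-0.002],"roll":0},{"delta_pos":[0,0,-0.002],"roll":0},{"delta_pos":[0,0,0],"roll":0}]'>/dev/null ; python3 st.py
python3 -m crank '[{"delta_pos":[0,0,0],"roll":0},{"delta_pos":[0,0,0],"roll":0},{"delta_pos":[0,0,0],"roll":0},{"delta_pos":[0,0,0],"roll":0},{"delta_pos":[0,0,0],"roll":0}]' 0.8 >/dev/null; python3 st.py
python3 -m crank '[{"delta_pos":[0,0,-0.005],"roll":0},{"delta_pos":[0,0,-0.015],"roll":0},{"delta_pos":[0,0,-0.03],"roll":0},{"delta_pos":[0,0,-0.04],"roll":0},{"delta_pos":[0,0,-0.04],"roll":0}]'>/dev/null
python3 -m crank '[{"delta_pos":[-0.03,0.03,-0.01],"roll":0},{"delta_pos":[-0.03,0.03,0],"roll":0},{"delta_pos":[-0.03,0.03,0],"roll":0},{"delta_pos":[-0.03,0.03,0],"roll":0},{"delta_pos":[0,0,0],"roll":0}]'>/dev/null; python3 st.py
python3 - <<'E'
from h import *
psi=np.radians(-5.66); ex=np.array([np.cos(psi),np.sin(psi)]); ey=np.array([-ex[1],ex[0]])
ims=[]
for n,cr in(("top",np.s_[130:260,320:460]),("scene",np.s_[220:390,80:260])):
    c=grab(n); P=world(c); ims.append(cv2.resize(c["pixels"][cr],(400,400)))
    d=P[...,:2]-np.array([.5425,-.2335]); a=d@ex*1000; b=d@ey*1000; z=P[...,2]*1000; R0=(abs(a)<95)
    for nm,m in(("file",R0&(z>168)&(z<184)&(abs(b)<35)),("boxL",R0&(z>112)&(z<118)&(b>20)&(b<70)),("boxR",R0&(z>112)&(z<118)&(b<-20)&(b>-70))):
        if m.sum()<20: print(n,nm,m.sum());continue
        (cc,s,an)=cv2.minAreaRect(np.stack([a[m],b[m]],1).astype(np.float32))
        A=np.c_[a[m],b[m],np.ones(m.sum())]; f=np.linalg.lstsq(A,z[m],rcond=None)[0]
        print(n,nm,np.round(cc,1),np.round(s,1),round(an,1),"z",np.median(z[m]).round(1),"tilt deg",np.degrees(f[:2]).round(2))
cv2.imwrite("pics/end.png",np.hstack(ims)[...,::-1])
E
```

```text
11.95 [ 0.5446 -0.2355  0.1607] [ 1.7997e+02 -4.0000e-02 -5.5300e+00] [ 0.5 -0.1  4.7] 0.413 30.0
12.45 [ 0.5442 -0.2352  0.1604] [-1.80e+02  2.00e-02 -5.53e+00] [-0.1 -0.7  0.2] 0.759 0.0
13.45 [ 0.4086 -0.3479  0.3023] [179.82  -0.    -6.04] [ 0.2 -1.1  0.3] 0.8 0.0
top file [ 1.7 -0.2] [ 37.2 140.5] 89.9 z 176.6 tilt deg [ 0.17 -1.18]
top boxL [-0.2 41.8] [150.2  40.7] 0.8 z 114.1 tilt deg [-0.02 -0.04]
top boxR [  0.6 -46.6] [ 37.9 151.4] 84.0 z 114.3 tilt deg [0.15 1.94]
scene file [ 0.2 -1.9] [142.   36.1] 0.3 z 176.4 tilt deg [-0.34  1.46]
scene boxL [-2.2 41.9] [ 35.8 152.9] 88.6 z 114.1 tilt deg [-0.12 -0.78]
scene boxR [ -0.3 -41.4] [153.4  43.1] 0.4 z 114.1 tilt deg [ 0.   -0.06]
```

View pics/end.png

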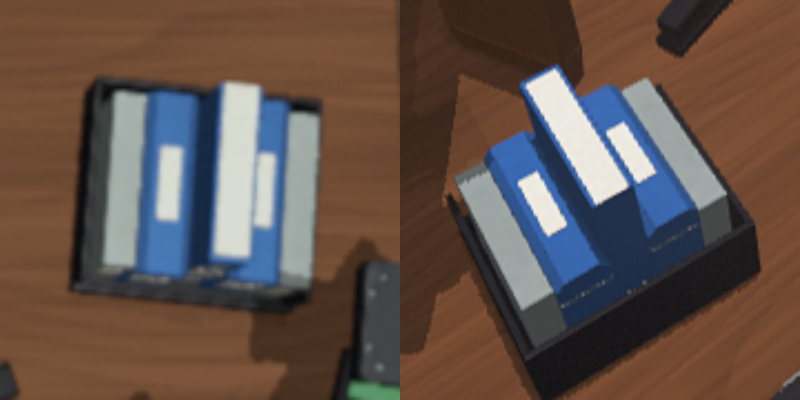

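The file stands home between the upright boxes. Its top is at z≈176.5, it is square with the row to within about 0.3°, and the gripper is clear. Handing in.

```bash
python3 -c "
from cell import r
print(r.finish_job())"
```

```text
the job is handed in; nothing more can be done
None
```

The slim blue file was lowered into the gap and stands on the rack floor, upright and square with the row; both card boxes are still standing, the gripper has let go and is clear, and the job was handed in at about 13.5 s.

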